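Eject the drive cartridge and stop it with a finger

TASK

Press the eject key of the desktop drive dock so that the cartridge pops out of its bay, and with the other fingertip standing in its path stop it on the flat lane before it runs off down the ramp. Do not grasp or lift anything and leave the other things on the desk alone; finish while still holding the popped cartridge back with the finger.

Things in the scene. Friction and masses are not known exactly. Their poses are not given: they have to be found in the camera images.
- dock: Light plastic drive dock fixed on the desk, 290 mm long (its x), 112 mm wide. Origin on the desk under the middle of the bay's mouth, x axis pointing into the bay, z up. Bay x = 0 to 75 mm, spring housing behind it to 165 mm; walls and housing reach 62 mm high, all at x above 0. The key is on the +y side of the lane, in a pod 36 mm high; everything at x below 0 but the key is at most 36 mm high.
- eject_key (a joint): Travel of the eject key in m: 0 up, 0.009 fully down. Spring 1.5 to 3 N plus a little latch friction. A steel tooth in front of the cartridge goes down with it and lets the cartridge go at about 6 to 7 mm of travel. Keep the key down while the cartridge comes out; when let go, key and tooth spring up again.
- key_top (a point): Centre of the top face of the grey eject key (30 mm along dock x, 26 mm along dock y): 50 mm above the desk when up, 41 mm when fully down. It lies 42 mm in front (dock -x) of the bay's mouth and 58 mm to the +y side of the lane's centre line. Moves with the key.
- catch_spot (a point): Point on the lane's floor (30 mm above the desk), on its centre line straight beside the key, 58 mm from it along dock -y. The flat lane, 49 mm wide with guides 36 mm high, runs from the mouth 68 mm toward dock -x; then a ramp drops 25 degrees to the desk. A fingertip over this spot at the height of the pressed key clears the floor by 11 mm and blocks the cartridge's path.
- cartridge: Black drive cartridge 60 (x) x 46 (y) x 22 mm high, about 0.16 kg, paper panel on top. Origin at the centre of its underside, axes as the dock's. In the bay: origin at dock x = 31 mm, nose at the mouth, underside 30 and top 52 mm above the desk. Once let go, a damped spring pushes it toward dock -x with about 2 N, some 0.3 m/s, for 102 mm, past the flat lane onto the ramp unless stopped.
- spare_cartridge: An identical cartridge lying on the desk on the -y side of the dock; leave alone. Origin at the centre of its underside.
- stamp: Steel numbering stamp with a round grey knob, 50 x 40 mm foot, 122 mm high, standing on the +y side of the dock; leave alone. Origin at the centre of its underside.
- mouse: Black computer mouse, 95 x 58 x 26 mm, on the desk on the +y side of the dock; leave alone. Origin at the centre of its underside.
Mind the look-alikes: they are no part of the job. What is shaped like the cartridge but red is not meant.

How it is judged:
On the way, in this order (a step that is already met when the one before it is completed fails the run):
1. the eject key is pressed (value of joint eject_key above 0.004 m).
2. the cartridge has popped out and a finger stops it (x of cartridge in the frame of dock below 0.019 m and contact force between the fingers and cartridge above 0.3 N), for 0.2 s.
At the end, for the whole second after the job is handed in: The cartridge has come at least 12 mm out of its bay, lies flat and at rest on the flat lane (its centre no further than 40 mm in front of the bay's mouth), and a finger is still holding it back with more than 0.3 N (all of step 2 and x of cartridge in the frame of dock above -0.04 m and linear speed of cartridge below 0.02 m/s and angle between cartridge's own z axis and vertical below 0.15 rad); the arm keeps its last pose, push and grip.
It fails at once if the cartridge ran away down the ramp or left the lane (x of cartridge in the frame of dock below -0.05 m or y of cartridge in the frame of dock above 0.02 m or y of cartridge in the frame of dock below -0.02 m).
It fails at once if the cartridge was lifted (z of cartridge in the frame of dock above 0.042 m).
It fails at once if another thing on the desk was moved or lifted (distance of any of spare_cartridge, stamp, mouse from where it was at the start of the episode above 0.015 m).
It also fails if it takes over 32 s, if anything falls off the work surface, if the arm or the gripper's body presses on something with over 40 N, if the wrist force passes 120 N, or if a joint passes its speed limit or range.

ROBOT

A 6-joint arm with a two-finger parallel gripper is mounted at the origin on the work surface. World frame = base frame: x ahead of the robot, y to its left, z up, the work surface at z = 0. Lengths are in m, angles in rad, forces in N, time in s.
With the tool pointing down it reaches from about 0.35 to 0.975 m from the base axis. Payload 4.9 kg.
Tool frame: the origin (TCP) lies at the very end of the fingers, on their centre line; the grasp point (between the pads) lies 19 mm behind it; y points along the fingers, z is the direction in which the jaws open and shut, and the axes are right-handed (so a half turn about y gives the same grasp; the last joint's range is limited). The gripper opens to 85 mm and grips with 20 to 120 N. Pads are 22 mm wide; open, the fingers measure 114 mm over their backs; the gripper's body (76 mm by 85 mm) begins 54 mm behind the grasp point. The pads swing forward as they close: fully open they stand 13 mm farther back than shut.
Start: joints at [-0.119, 0.053, 1.613, -0, 1.476, -0.119], TCP at [0.625, 0, 0.231] pointing down, gripper open.
Joint ranges: [-3.01, 3.01], [-1.01, 2.22], [0.06, 2.58], [-1.02, 4.17], [0.09, 2.62], [-3.14, 3.14]. Speed limits (rad/s): [2.57, 2.57, 3.14, 3.14, 3.14, 3.14].

INTERFACE

Orientations are given as a rotation vector (axis times angle).
In Python, from station import monitor, viewer, ticket gives the robot as it stands.
- The arm moves only by the tool servo_tool, never from a script. Its argument "commands" is one flat list of numbers, 7 for each row, row after row: the turn, a rotation vector about the tool's x, y, z in rad, then the shift along the tool's x, y, z in cm, then the opening, from 0 (shut) to 1 (fully open). In form: [rx, ry, rz, dx, dy, dz, claw, rx, ry, rz, dx, dy, dz, claw, ...]. A call has 1 to 20 rows; each row shifts and turns the pose as measured when the row begins, along the tool's axes as they then stand; what a row does not reach is not made up. A row lasts 1/10 s, in which the tool goes at most 50 mm and 8.59 degrees, less where a joint would pass 70% of its speed; a pose out of reach is approached as far as the arm can. A call is refused whole if a number of a shift passes 5 or a number of a turn 0.15, either way. A call with a gripper value outside its range is refused whole. The fingers move at their own pace and stop on an object; "grip_force" is the grip in N (left out, the last holds). Time passes only in rows, so rows that do not move let the fingers close. It gives the time, the measured TCP pose, the force and the opening at its end, in the units of the state.
- monitor.get_obs(): the state, without advancing time (a new reading comes with each control period).
- viewer.get_image(name): name is "scene" or "side" or "wrist"; returns a dict with "frame" (420x560x3 uint8, red, green, blue), "depth" (420x560 float32, m along the optical axis (not along the pixel's ray), 0 where there is no reading), "camera_matrix" (3x3 intrinsics, pixels), "cam_to_world" (4x4, takes a point from camera to world coordinates). Camera axes: x right, y down, z forward; pixel columns grow to the right and rows downward; lengths in m; the calibration is good to about 2 mm. A picture is of the moment at which its call begins.
- ticket.finish_job(): hands the job in, once; it reports no verdict.
The state is a dict: "t": time; "q": joint angles; "dq": joint speeds; "effort": joint torques, N m; "tool_pos": TCP position; "tool_rot": TCP orientation; "contact_force": force on the tool from outside, world axes, zero at the start; "wrist_torque": the same for the moment, N m; "opening": finger opening in m.
Only numpy, scipy, OpenCV 4.12 (cv2) and the standard library are available. Lean on these libraries where they do the work, as an engineer would, in place of code of your own. Each camera call takes 0.05 s, during which the arm holds its last target.

## Working session

There is one attempt and no reset: what is moved stays moved. The work goes in short steps, Python scripts to look and compute and a tool call to move; the robot and the scene stay as the last step left them, time stands still between calls to the robot, and variables do not carry over. Pictures are saved under pics/ and viewed, and the job is handed in when it is done.

Besides the shell and the picture viewer there is one more tool, called after ">>>" by a JSON object that holds its "method" and its "body", one argument or row to a line. servo_tool: Moves the arm, as the interface text tells. Its arguments: {"type":"object","properties":{"commands":{"type":"array","items":{"type":"number"}},"grip_force":{"type":"number"}},"required":["commands"]}

```bash
mkdir -p pics
cat > h.py <<'E'
import numpy as np,cv2
from station import monitor,viewer,ticket
def grab(n,tag):
    d=viewer.get_image(n); cv2.imwrite(f'pics/{tag}.png',d['frame'][:,:,::-1]); np.savez(f'{tag}.npz',**d); return d
def pts(d):
    K=d['camera_matrix'];T=d['cam_to_world'];z=d['depth'];h,w=z.shape
    u,v=np.meshgrid(np.arange(w),np.arange(h))
    P=np.stack([(u-K[0,2])/K[0,0]*z,(v-K[1,2])/K[1,1]*z,z],-1)
    return P@T[:3,:3].T+T[:3,3]
E
python3 - <<'E'
from h import *
o=monitor.get_obs();print(o)
for n in ['scene','side','wrist']: grab(n,n+'0')
E
```

```text
{'t': 0.0, 'q': array([-1.18989786e-01,  5.33676166e-02,  1.61431566e+00,  3.15819262e-05,
        1.47601795e+00, -1.18980952e-01]), 'dq': array([-2.95815160e-04,  4.22975657e-05, -1.09492745e-04,  7.12317687e-04,
       -1.09026050e-03,  1.73903458e-04]), 'effort': array([ 2.70554956e-04, -3.93670499e+01, -3.70175600e+01, -1.62778279e-04,
        6.93513779e-03, -6.06393527e-06]), 'tool_pos': array([6.24363597e-01, 9.17344905e-05, 2.30043428e-01]), 'tool_rot': array([-1.21052544,  1.21088025, -1.20801213]), 'contact_force': array([0.25070813, 0.41462929, 0.10764845]), 'wrist_torque': array([0.00810084, 0.04415992, 0.01686734]), 'opening': 0.0857063718624476}
```

View pics/scene0.png

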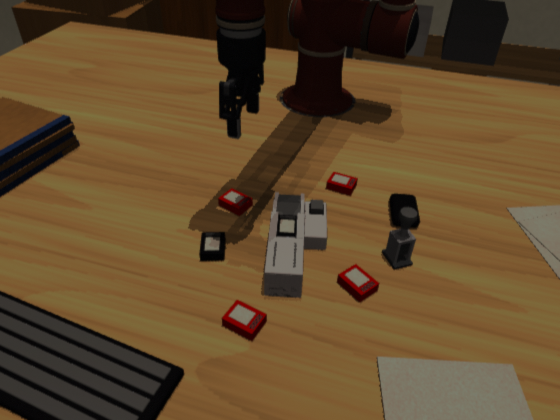

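View pics/side0.png

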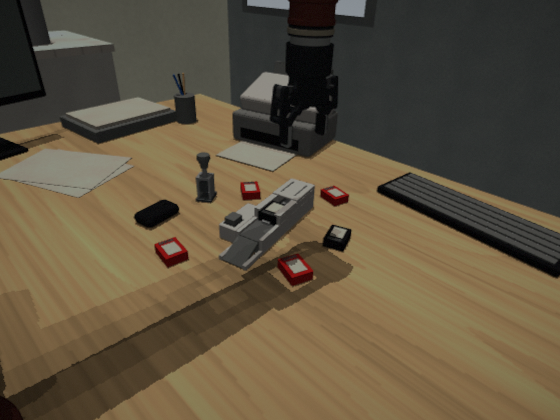

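View pics/wrist0.png

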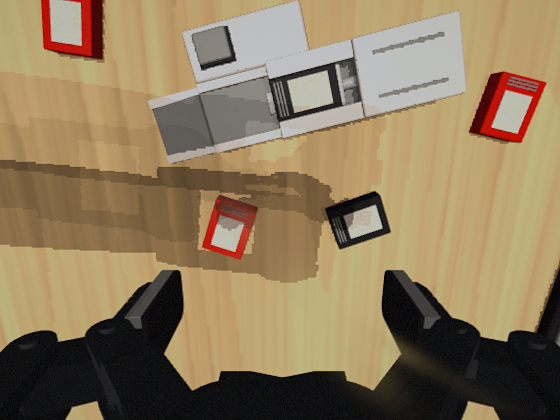

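The wrist view shows the dock best: key at about (213,45), cartridge panel at (308,92), lane to its left, ramp at (180,125). The spare cartridge is at (358,220).

Run:
```python
from h import *
d=dict(np.load('wrist0.npz'));P=pts(d)
print('cam',d['cam_to_world'][:3,3])
for uv in [(213,45),(308,92),(240,105),(410,60),(265,50),(180,125),(358,220)]: print(uv,P[uv[1],uv[0]].round(4))
u,v=np.meshgrid(np.arange(560),np.arange(420))
hm=(P[...,2]>.057)&(P[...,2]<.067)&(u>260)&(u<480)&(v<150)&(d['depth']>0)
q=P[hm][:,:2]
r=cv2.minAreaRect((q*1000).astype(np.float32));print('top62',r,hm.sum()); print(cv2.boxPoints(r))
# key
g=d['frame'].astype(int)
km=(P[...,2]>.044)&(P[...,2]<.056)&(u>180)&(u<245)&(v<80)
q=P[km][:,:2];r=cv2.minAreaRect((q*1000).astype(np.float32));print('key',r,km.sum(),np.median(P[km],0))
dm=(P[...,2]>.02)&(u>130)&(u<480)&(v<175)&(d['depth']>0)
cv2.imwrite('pics/m.png',np.dstack([hm*255,km*255,dm*100]).astype(np.uint8))
```

```text
cam [0.6255815  0.07193081 0.37220422]
(213, 45) [0.5648 0.1317 0.0488]
(308, 92) [0.6482 0.0928 0.0523]
(240, 105) [0.5843 0.0825 0.0296]
(410, 60) [0.7336 0.1179 0.0608]
(265, 50) [0.6095 0.1299 0.036 ]
(180, 125) [0.5211 0.0635 0.0173]
(358, 220) [ 0.7072 -0.0357  0.0233]
top62 ((697.9815673828125, 104.61570739746094), (165.03111267089844, 66.20050048828125), 13.61592960357666) 11729
[[609.9928   117.36051 ]
 [625.5773    53.020546]
 [785.97034   91.8709  ]
 [770.38586  156.21088 ]]
key ((563.4361572265625, 131.4171142578125), (30.257568359375, 26.177236557006836), 12.771143913269043) 1147 [0.56380373 0.13100879 0.04930626]
```

View pics/m.png

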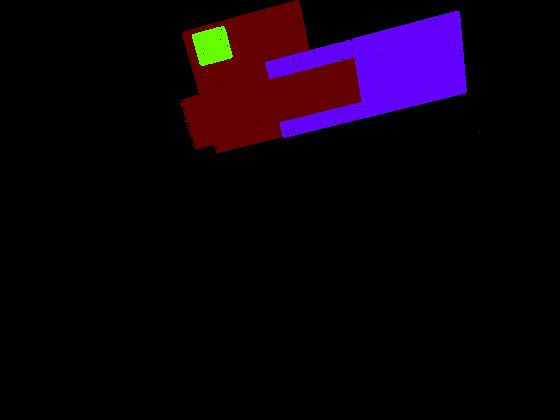

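Run:
```python
from h import *
from scipy.spatial.transform import Rotation as R
o=monitor.get_obs();M=R.from_rotvec(o['tool_rot']).as_matrix();print(M.round(3))
for n in ['scene0','side0']:
    d=dict(np.load(n+'.npz'));P=pts(d)
    L=[(398,245),(408,215),(404,210),(316,208),(290,228)] if n=='scene0' else [(205,187),(203,160),(157,213),(234,218),(276,208)]
    for u,v in L: print(n,u,v,P[v,u].round(3))
    m=(P[...,2]>.07)&(P[...,2]<.2)&(np.hypot(P[...,0]-.57,P[...,1]-.104)<.2)&(d['depth']>0)
    q=P[m]; q=q[q[:,2]<.13]; print(len(q),q.min(0),q.max(0)) if len(q) else 0
```

```text
[[-0.    -0.002  1.   ]
 [-1.     0.    -0.   ]
 [-0.    -1.    -0.002]]
scene0 398 245 [0.642 0.302 0.058]
scene0 408 215 [0.627 0.307 0.12 ]
scene0 404 210 [0.618 0.299 0.121]
scene0 316 208 [0.576 0.133 0.049]
scene0 290 228 [0.654 0.1   0.052]
42 [0.60514099 0.29016466 0.08935736] [0.62785868 0.29990396 0.12062378]
side0 205 187 [0.607 0.295 0.038]
side0 203 160 [0.608 0.296 0.11 ]
side0 157 213 [0.468 0.287 0.025]
side0 234 218 [0.557 0.122 0.05 ]
side0 276 208 [0.647 0.087 0.053]
87 [0.60068262 0.28910679 0.08758967] [0.62575839 0.3014259  0.12032634]
```

>>> {"method": "servo_tool", "body": {
  "commands": [0, 0.148, 0, 0, 0, 0, 0.52, 0, 0.148, 0, 0, 0, 0, 0.52, 0, 0.148, 0, 0, 0, 0, 0.52, 0, 0.148, 0, 0, 0, 0, 0.52, 0, 0.148, 0, 0, 0, 0, 0.52, 0, 0.148, 0, 0, 0, 0, 0.52, 0, 0.148, 0, 0, 0, 0, 0.52, 0, 0.148, 0, 0, 0, 0, 0.52, 0, 0.148, 0, 0, 0, 0, 0.52, 0, 0, 0, 0, 0, 0, 0.52],
  "grip_force": 20
}}

```text
t: 1.15
tool_pos: [0.6218, 0.0004, 0.2247]
tool_rot: [-0.241, 2.114, -2.109]
contact_force: [0.4, -0.2, -0.2]
opening: 0.0449
```

```bash
cat >> h.py <<'E'
from scipy.spatial.transform import Rotation as R
def rel(org=(.6178,.0852),yaw=np.radians(13.4),tgt=(-.042,.029)):
    o=monitor.get_obs();M=R.from_rotvec(o['tool_rot']).as_matrix()
    c,s=np.cos(yaw),np.sin(yaw);D=np.array([[c,-s,0],[s,c,0],[0,0,1]])
    t=D@[tgt[0],tgt[1],0]+[org[0],org[1],0]
    p=o['tool_pos']; print('t',o['t'],'tcp',p.round(4),'in dock',(D.T@(p-[org[0],org[1],0])).round(4),'open',o['opening'],'F',o['contact_force'].round(2))
    print('shift to target, tool cm (xy only)',(M.T@(np.array([t[0],t[1],p[2]])-p)*100).round(2))
    W=np.column_stack([-D[:,0],-D[:,2],-D[:,1]])
    print('turn tool',R.from_matrix(M.T@W).as_rotvec().round(4))
E
python3 -c "
from h import *
rel()"
```

```text
t 1.15 tcp [6.218e-01 4.000e-04 2.247e-01] in dock [-0.0158 -0.0834  0.2247] open 0.044925827556059186 F [ 0.38 -0.22 -0.21]
shift to target, tool cm (xy only) [  2.81   0.07 -11.19]
turn tool [ 0.0036 -0.0172  0.0101]
```

>>> {"method": "servo_tool", "body": {
  "commands": [0.004, -0.017, 0.01, 0.9, 0, -3.7, 0.52, 0, 0, 0, 0.9, 0, -3.7, 0.52, 0, 0, 0, 0.9, 3, -3.7, 0.52, 0, 0, 0, 0, 4, 0, 0.52, 0, 0, 0, 0, 0, 0, 0.52]
}}

```text
t: 1.65
tool_pos: [0.5691, 0.105, 0.1538]
tool_rot: [-0.258, 2.087, -2.088]
contact_force: [-0.7, -0.5, -0.3]
opening: 0.0442
```

```bash
python3 -c "
from h import *
rel();grab('wrist','wrist1');grab('side','side1')"
```

```text
t 1.65 tcp [0.5691 0.105  0.1538] in dock [-0.0428  0.0305  0.1538] open 0.04415904205824396 F [-0.74 -0.52 -0.28]
shift to target, tool cm (xy only) [-0.08  0.    0.16]
turn tool [-0.0007  0.0149 -0.0027]
```

View pics/wrist1.png

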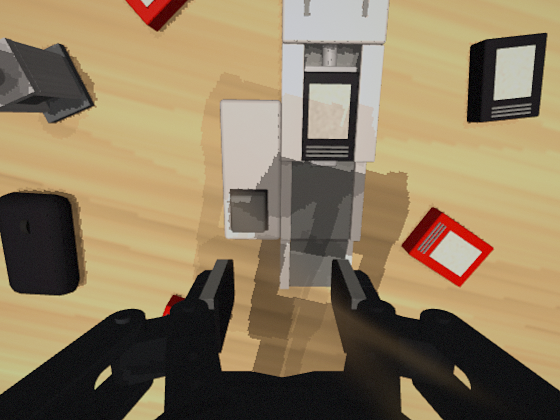

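View pics/side1.png

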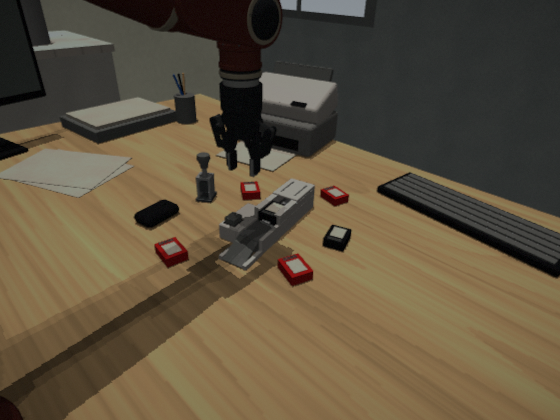

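The wrist view shows the left finger lined up with the key (248,210) and the right one with the lane (320,200). Next I descend.

>>> {"method": "servo_tool", "body": {
  "commands": [0, 0.01, 0, -0.08, 3, 0.16, 0.52, 0, 0, 0, 0, 3, 0, 0.52, 0, 0, 0, 0, 1.5, 0, 0.52, 0, 0, 0, 0, 0, 0, 0.52, 0, 0, 0, 0, 0, 0, 0.52]
}}

```text
t: 2.25
tool_pos: [0.5861, 0.1007, 0.0971]
tool_rot: [-0.212, 2.078, -2.084]
contact_force: [0.2, 0.2, -0.1]
opening: 0.0445
```

```bash
python3 -c "
from h import *
rel();d=grab('side','side2');grab('wrist','wrist2')
cv2.imwrite('pics/side2c.png',cv2.resize(d['frame'][120:280,150:370,::-1],None,fx=3.6,fy=3.6))"
```

```text
t 2.25 tcp [0.5861 0.1007 0.0971] in dock [-0.0273  0.0225  0.0971] open 0.04451132646350431 F [ 0.23  0.17 -0.06]
shift to target, tool cm (xy only) [ 1.47 -0.05 -0.66]
turn tool [-0.0067  0.0026 -0.033 ]
```

View pics/side2c.png

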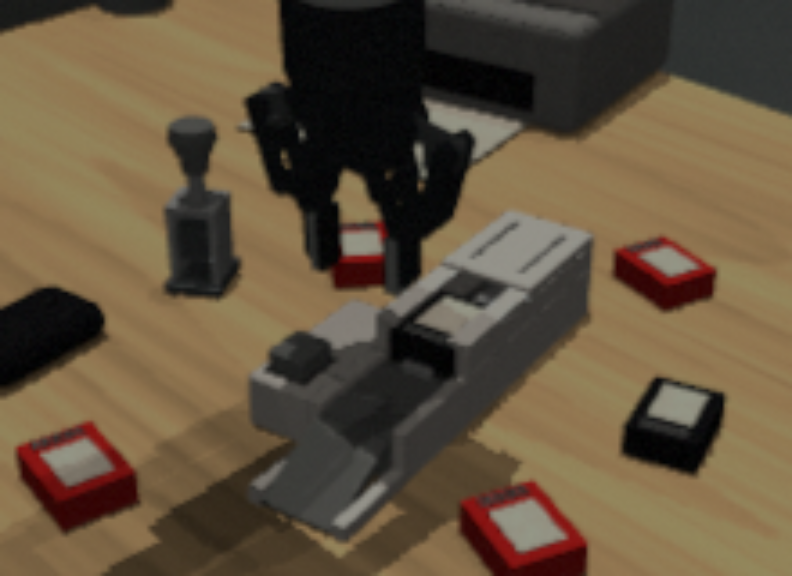

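View pics/wrist2.png

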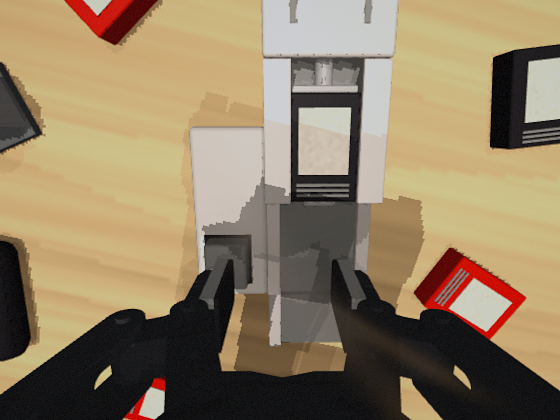

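The vertical move drifted the tool about 15 mm sideways, so I correct that while still high and settle.

>>> {"method": "servo_tool", "body": {
  "commands": [-0.006, 0, -0.033, 1.4, 0, -0.66, 0.52, 0, 0, 0, 0, 0, 0, 0.52, 0, 0, 0, 0, 0, 0, 0.52]
}}

```text
t: 2.65
tool_pos: [0.5735, 0.104, 0.1012]
tool_rot: [-0.241, 2.091, -2.094]
contact_force: [-0.3, -0.6, -0.4]
opening: 0.0439
```

```bash
python3 -c "
from h import *
rel()"
```

```text
t 2.65 tcp [0.5735 0.104  0.1012] in dock [-0.0388  0.0286  0.1012] open 0.043896094469911384 F [-0.29 -0.62 -0.36]
shift to target, tool cm (xy only) [ 0.32 -0.   -0.04]
turn tool [-0.0022  0.0029 -0.0071]
```

>>> {"method": "servo_tool", "body": {
  "commands": [0, 0, -0.007, 0.3, 0.8, 0, 0.52, 0, 0, 0, 0.1, 0.8, 0, 0.52, 0, 0, 0, 0.1, 0.8, 0, 0.52, 0, 0, 0, 0, 0, 0, 0.52, 0, 0, 0, 0, 0, 0, 0.52]
}}

```text
t: 3.15
tool_pos: [0.5691, 0.1024, 0.0754]
tool_rot: [-0.247, 2.093, -2.098]
contact_force: [0.3, -0.2, 0.0]
opening: 0.0442
```

```bash
python3 -c "
from h import *
rel()"
```

```text
t 3.15 tcp [0.5691 0.1024 0.0754] in dock [-0.0434  0.0281  0.0754] open 0.04420643463465269 F [ 0.29 -0.19  0.02]
shift to target, tool cm (xy only) [-0.14 -0.   -0.09]
turn tool [-0.0026  0.0028 -0.0013]
```

Run:
```python
from h import *
d=grab('wrist','wrist3');P=pts(d)
yaw=np.radians(13.4);c,s=np.cos(yaw),np.sin(yaw)
Q=P-[.6178,.0852,0];X=Q[...,0]*c+Q[...,1]*s;Y=-Q[...,0]*s+Q[...,1]*c;Z=P[...,2]
for nm,m in [('L',(Y>.03)),('R',(Y<.03))]:
    mm=m&(abs(Y-.029)<.06)&(abs(X+.042)<.03)&(Z>.057)&(Z<.11)&(d['depth']>0)
    lo=mm&(Z<np.percentile(Z[mm],2)+.012)
    print(nm,mm.sum(),'zmin',np.percentile(Z[mm],[0.5,2,5]).round(4),'x',X[lo].min().round(4),X[lo].max().round(4),'y',Y[lo].min().round(4),Y[lo].max().round(4))
d=grab('side','side3');cv2.imwrite('pics/side3c.png',cv2.resize(d['frame'][120:280,150:370,::-1],None,fx=3.6,fy=3.6))
```

```text
L 1610 zmin [0.078  0.0795 0.0816] x -0.0532 -0.0306 y 0.0506 0.0645
R 1602 zmin [0.0779 0.0794 0.0814] x -0.0533 -0.0307 y -0.0073 0.0067
```

View pics/side3c.png

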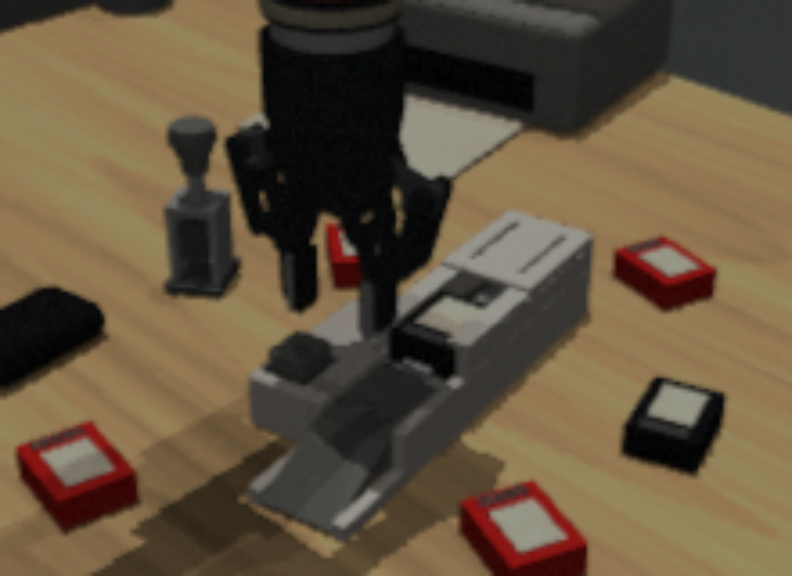

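View pics/wrist3.png

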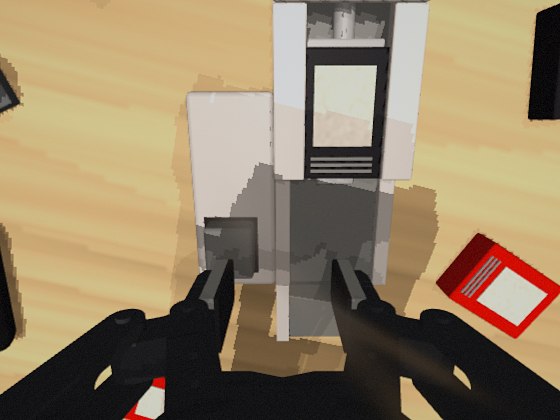

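Side view: both tips are over the dock. The depth points put the fingertips at dock x -42 mm and y 57.5 / -0.3 mm, which is on target. I go down further.

>>> {"method": "servo_tool", "body": {
  "commands": [0, 0, 0, -0.05, 0.7, 0, 0.52, 0, 0, 0, 0, 0.7, 0, 0.52, 0, 0, 0, 0, 0, 0, 0.52, 0, 0, 0, 0, 0, 0, 0.52]
}}

```text
t: 3.65
tool_pos: [0.5701, 0.1026, 0.0608]
tool_rot: [-0.246, 2.092, -2.097]
contact_force: [-0.7, 0.2, 0.8]
opening: 0.0448
```

```bash
python3 -c "
from h import *
rel()"
```

```text
t 3.65 tcp [0.5701 0.1026 0.0608] in dock [-0.0424  0.028   0.0608] open 0.044775851803262545 F [-0.72  0.18  0.78]
shift to target, tool cm (xy only) [-0.04 -0.   -0.1 ]
turn tool [-0.0028  0.0029 -0.0023]
```

>>> {"method": "servo_tool", "body": {
  "commands": [0, 0, 0, 0, 0.7, 0, 0.52, 0, 0, 0, 0, 0.5, 0, 0.52, 0, 0, 0, 0, 0.5, 0, 0.52, 0, 0, 0, 0, 0, 0, 0.52, 0, 0, 0, 0, 0, 0, 0.52]
}}

```text
t: 4.15
tool_pos: [0.5708, 0.1026, 0.0431]
tool_rot: [-0.245, 2.092, -2.097]
contact_force: [-0.2, -0.1, 3.0]
opening: 0.0443
```

```bash
python3 -c "
from h import *
rel();d=grab('side','side4');grab('wrist','wrist4');cv2.imwrite('pics/side4c.png',cv2.resize(d['frame'][120:280,150:370,::-1],None,fx=3.6,fy=3.6))"
```

```text
t 4.15 tcp [0.5708 0.1026 0.0431] in dock [-0.0417  0.0279  0.0431] open 0.044341305419197084 F [-0.16 -0.12  2.99]
shift to target, tool cm (xy only) [ 0.03 -0.   -0.11]
turn tool [-0.0029  0.0029 -0.0033]
```

View pics/side4c.png

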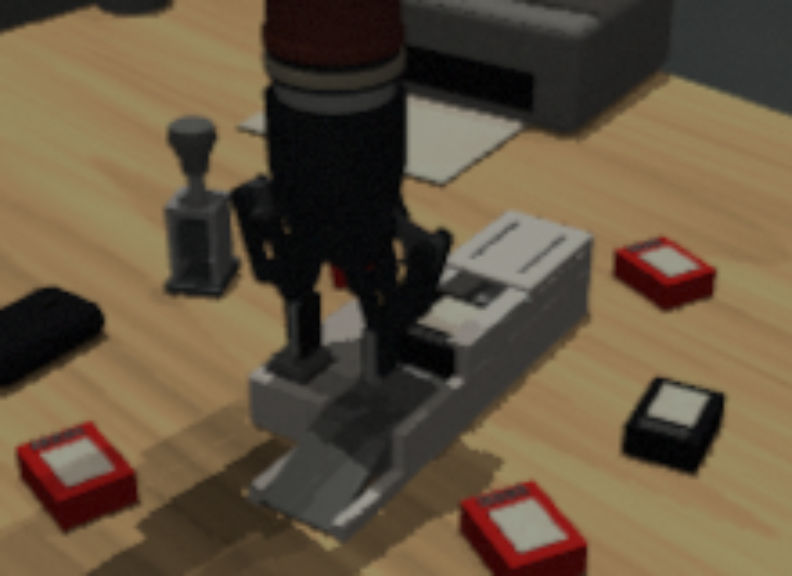

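View pics/wrist4.png

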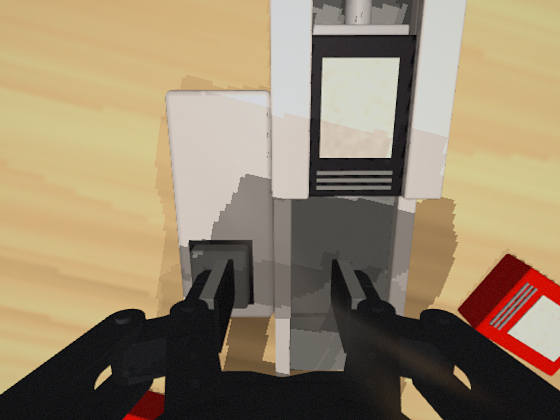

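The wrist view shows the key partly down (force 3 N) and the cartridge still in the bay, its nose at row 195. I press a few mm further.

>>> {"method": "servo_tool", "body": {
  "commands": [0, 0, 0, 0, 0.3, 0, 0.52, 0, 0, 0, 0, 0.3, 0, 0.52, 0, 0, 0, 0, 0.1, 0, 0.52, 0, 0, 0, 0, 0.05, 0, 0.52, 0, 0, 0, 0, 0.05, 0, 0.52]
}}

```text
t: 4.75
tool_pos: [0.5712, 0.1027, 0.0388]
tool_rot: [-0.246, 2.093, -2.097]
contact_force: [-2.3, -1.5, 4.8]
opening: 0.0442
```

```bash
python3 -c "
from h import *
rel();d=grab('side','side5');grab('wrist','wrist5');cv2.imwrite('pics/side5c.png',cv2.resize(d['frame'][120:280,150:370,::-1],None,fx=3.6,fy=3.6))"
```

```text
t 4.75 tcp [0.5712 0.1027 0.0388] in dock [-0.0413  0.0278  0.0388] open 0.04418635404772997 F [-2.29 -1.47  4.79]
shift to target, tool cm (xy only) [ 0.07 -0.   -0.12]
turn tool [-0.0023  0.0023 -0.0021]
```

View pics/side5c.png

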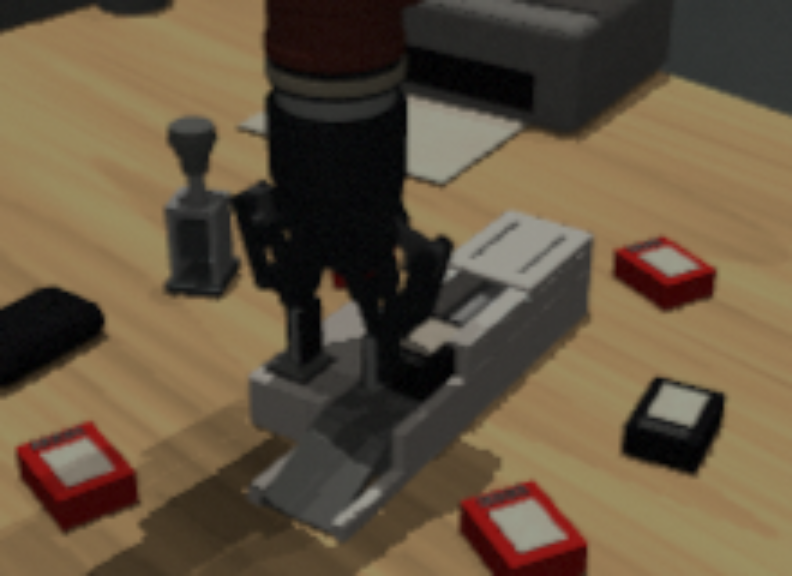

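View pics/wrist5.png

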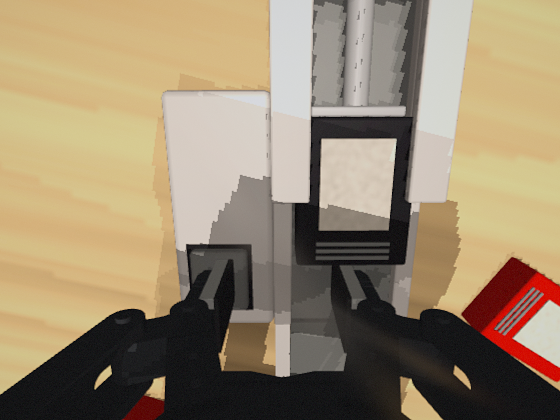

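The cartridge has popped out, and the lane finger stops it with its nose at about (350,262). The force is about 2.7 N toward dock -x. I let it settle and check that it is at rest.

>>> {"method": "servo_tool", "body": {
  "commands": [0, 0, 0, 0, 0, 0, 0.52, 0, 0, 0, 0, 0.03, 0, 0.52, 0, 0, 0, 0, 0, 0, 0.52, 0, 0, 0, 0, 0, 0, 0.52, 0, 0, 0, 0, 0, 0, 0.52]
}}

```text
t: 5.35
tool_pos: [0.5712, 0.1027, 0.0388]
tool_rot: [-0.246, 2.094, -2.098]
contact_force: [-1.9, -0.3, 3.7]
opening: 0.0441
```

Run:
```python
from h import *
rel()
yaw=np.radians(13.4);c,s=np.cos(yaw),np.sin(yaw)
for k in range(2):
    d=grab('wrist',f'wrist6{k}');P=pts(d)
    Q=P-[.6178,.0852,0];X=Q[...,0]*c+Q[...,1]*s;Y=-Q[...,0]*s+Q[...,1]*c;Z=P[...,2]
    f=d['frame'].astype(int)
    v,u=np.mgrid[:420,:560]
    m=(f.min(-1)>110)&(u>312)&(u<402)&(v>125)&(v<240)&(abs(Z-.052)<.004)
    print('panel x',X[m].mean().round(4),X[m].min().round(4),X[m].max().round(4),'y',Y[m].mean().round(4),'z',Z[m].mean().round(4))
    t=(abs(Z-.052)<.004)&(abs(Y)<.021)&(X>-.06)&(X<.06)&(v<264)
    print('top x',np.percentile(X[t],[1,99]).round(4),'z sd',Z[t].std().round(5),'slope',np.polyfit(X[t],Z[t],1)[0].round(4))
rel()
```

```text
t 5.35 tcp [0.5712 0.1027 0.0388] in dock [-0.0413  0.0278  0.0388] open 0.04410867570669848 F [-1.87 -0.33  3.72]
shift to target, tool cm (xy only) [ 0.07 -0.   -0.12]
turn tool [-0.002   0.0017 -0.0017]
panel x 0.0058 -0.0131 0.0231 y 0.0001 z 0.0521
top x [-0.0274  0.0346] z sd 0.00105 slope -0.0128
panel x 0.0058 -0.0132 0.0231 y 0.0001 z 0.0521
top x [-0.0273  0.0347] z sd 0.00104 slope -0.0119
t 5.45 tcp [0.5712 0.1027 0.0388] in dock [-0.0413  0.0278  0.0388] open 0.044885468939802615 F [-2.17 -0.74  3.04]
shift to target, tool cm (xy only) [ 0.07 -0.   -0.12]
turn tool [-0.002   0.0017 -0.0018]
```

The cartridge is at rest and flat. Its origin is near dock x ≈ 0 and the finger is holding it back with about 2 N, so I hand in the job.

```bash
python3 -c "
from h import *
print(ticket.finish_job()); rel()"
```

```text
the job is handed in; nothing more can be done
None
the job is handed in; nothing more can be done
```

I handed the job in at about 5.5 s with the eject key held down and the cartridge out of its bay, held on the flat lane by the other fingertip. The hand-in gives no verdict.

- **What I did:** I located the dock in the wrist camera's depth image; the key and the bay mouth agreed to about 1 mm. I set the fingers 58 mm apart along dock y and pressed the key straight down until the cartridge popped.
- **Cartridge position:** The last two pictures, taken before hand-in, show it not moving. Its top spans about -27 to +35 mm in dock x, so its centre is near 0 to 4 mm, inside the required range of -40 to +19 mm. It is centred in the lane (panel y about 0) and flat (slope about 0.01).
- **Holding force:** The last readings showed about 2 N along the lane on the finger and 3 to 4 N downward on the key.
- **Other things on the desk:** The arm stayed well clear of the spare cartridge, stamp and mouse. I saw no sign that they moved, but I did not re-measure them at the end.
- **What went wrong on the way:** An early fast descent drifted about 15 mm sideways, high above the desk, and I corrected it there. The first press went only part of the way down without releasing the cartridge, so I pressed about 4 mm further.

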